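Fit the specimen carrier on the microscope stage

ROBOT

A 7-joint arm with a two-finger parallel gripper is mounted at the origin on the work surface. World frame = base frame: x ahead of the robot, y to its left, z up, the work surface at z = 0. Lengths are in m, angles in rad, forces in N, time in s.
With the tool pointing down it reaches from about 0.425 to 0.875 m from the base axis. Payload 8.4 kg.
Tool frame: the origin (TCP) lies between the finger pads; the fingertips stand ahead of it and the grasp point (between the pads) lies 6 mm ahead of it (bot.tips_ahead is the z of the fingertips in the tool frame, in m); z points along the fingers, y is the line along which they close (so a half turn about z gives the same grasp; the last joint's range is limited). The gripper opens to 87 mm and grips with 3 to 60 N. Pads are 19 mm wide; open, the fingers measure 117 mm over their backs; the gripper's body (75 mm by 190 mm) begins 51 mm behind the grasp point.
Start: joints at [-1.246, 0.333, 0.04, 1.465, -0.013, 1.343, -0.059], TCP at [0.267, 0.592, 0.248] pointing down, gripper open.
Joint ranges: [-2.58, 2.58], [-0.38, 2.09], [-1.3, 1.39], [0.25, 2.4], [-1.5, 4.64], [0.08, 2.09], [-2.65, 2.65]. Speed limits (rad/s): [2.22, 2.22, 2.79, 2.79, 3.14, 3.14, 3.14].

INTERFACE

Orientations are given as a 3x3 rotation matrix whose columns are the frame's x, y, z axes.
In Python, from station import monitor, cams, bot gives the robot as it stands. The module is installed in compiled form; this text tells all that it offers.
- The arm moves only by the tool arm_command, never from a script. Its argument "motion" is a list that holds one entry, the list of rows, each a list of 5 numbers: the opening, from 0 (shut) to 1 (fully open), then the shift along the world's x, y, z normalised to -1 to 1, where 1 is 500 mm, then the turn about the world's z normalised to -1 to 1, where 1 is 5 degrees. A call has 1 to 20 rows; each row shifts and turns the commanded pose from where the row before left it; what a row does not reach is not made up. A row lasts 1/10 s, in which the tool goes at most 50 mm and 8.59 degrees, less where a joint would pass 70% of its speed; a pose out of reach is approached as far as the arm can. A call with a number of a shift or a turn outside -1 to 1 is refused whole. A call with a gripper value outside its range is refused whole. The fingers move at their own pace and stop on an object; the grip force is fixed at half the most. Time passes only in rows, so rows that do not move let the fingers close. It gives the time, the measured TCP pose, the force, the opening and the grip force at its end, in the units of the state.
- monitor.observe(): the state, without advancing time (a new reading comes with each control period).
- cams.grab_frame(name): name is "scene" or "top"; returns (picture, depth): 400x640x3 uint8, red, green, blue; 400x640 float32, m along the optical axis (not along the pixel's ray), 0 where there is no reading.
- cams.get_calibration(name): a dict with "fx", "fy", "cx", "cy" (pixels), "world_from_camera" (4x4, takes a point from camera to world coordinates). Camera axes: x right, y down, z forward; pixel columns grow to the right and rows downward; lengths in m; the calibration is good to about 2 mm. A picture is of the moment at which its call begins. get_calibration takes no time and is no camera call.
- bot.close_job(): hands the job in; it is judged then, once.
The state is a dict: "time_s": time; "joint_positions": joint angles; "qd": joint speeds; "joint_efforts": joint torques, N m; "ee_pos": TCP position; "eef_rot": TCP orientation; "ft_force": force on the tool from outside, world axes, zero at the start; "moment": the same for the moment, N m; "opening": opening from 0.0 (shut) to 1.0 (fully open); "grip_force": force on a finger pad.
Only numpy, scipy, OpenCV 4.12 (cv2) and the standard library are available. Lean on these libraries where they do the work, as an engineer would, in place of code of your own. Each camera call takes 0.05 s, during which the arm holds its last target. There are 200 camera calls.

TASK

Fit the loaded specimen carrier on the stage: swing aside any stage clamp that is in the way, lower the carrier gently over the two locating pins (large hole on large pin) without dropping it, until it lies flush on the seat, then swing both clamps fully home over its ends. Let go at the end, and leave the other things on the bench where they are.

Things in the scene. Friction and masses are not known exactly. Their poses are not given: they have to be found in the camera images.
- stage: Specimen stage fixed on the bench, left or right, turned up to 0.3 rad: dark base, grey top plate 128 (its x) by 236 (its y) mm; its flat upper face, the seat, is 40 mm above the bench. Origin on the bench under its centre, z up, y from the small pin towards the large pin (red dot at that end). Micrometer heads stick out low (under 30 mm), to 145 mm from the centre at -x and 170 mm at +y.
- pin_large (a point): Foot of the large locating pin, on the seat (40 mm above the bench): 14 mm diameter for 10 mm, then tapering to a 5 mm nose; 22 mm tall.
- pin_small (a point): Foot of the small locating pin, on the seat, 116 mm from the large one: 10 mm diameter for 10 mm, then tapering to a 5 mm nose; 22 mm tall.
- clamp_large (a joint): Swing clamp at the large-pin end, turning about a vertical post, rad. 0 = home (stop): its arm points along the stage's -y, over the end of the seat. Grows anticlockwise seen from above, to 2.0; at 1.57 the arm points along the stage's +x. From 1.0 on it is clear of the carrier's place. Stays where it is left; about 1.5 N at the knob moves it. Starts anywhere from 0 to 1.6.
- clamp_large_post (a point): Pivot of that clamp at stage x +34, y +102 mm, 54 mm above the bench. The steel arm is 50 mm long from here, 16 mm wide, its underside 10 mm and its top 18 mm above the seat (2 mm over a seated carrier plate; a soft pad fills the gap).
- clamp_large_knob (a point): Middle of that clamp's upright orange finger knob, 42 mm out from the pivot: 14 mm diameter, 30 mm tall, from 18 to 48 mm above the seat (58 to 88 mm above the bench); push it sideways to swing the clamp.
- clamp_small (a joint): Swing clamp at the small-pin end, same as the other but turned half round: at 0 (home) its arm points along the stage's +y; it grows anticlockwise seen from above and at 1.57 points along the stage's -x. Starts anywhere from 0 to 1.6.
- clamp_small_post (a point): Pivot of that clamp at stage x -34, y -102 mm; arm as for the other clamp.
- clamp_small_knob (a point): Middle of that clamp's orange finger knob, as for the other clamp.
- carrier: Loose specimen carrier, about 0.5 kg: aluminium plate 100 (its x) by 146 (its y) mm, 8 mm thick, four round specimens standing 3 mm above it (30 mm diameter, centres at x and y +-31 mm), blue bow handle over its centre. Origin at the centre of the underside, z up. Starts flat on the bench on the side away from the stage, turned up to 1.5 rad.
- carrier_grip (a point): Centre of the carrier's blue handle bar, 40 mm above the underside of the plate, axes as the carrier's. The bar is 14 mm wide (x), 62 mm long (y), 16 mm tall (32 to 48 mm above the underside) on two 11 mm posts at y +-24 mm; centre of mass some 25 mm straight below.
- hole_large (a point): Centre of the round 16 mm through hole for the large pin, at the underside, at carrier y +58 mm. A red dot on the plate is beside it.
- hole_small (a point): Centre of the 12 mm wide (x) by 16 mm long (y) through slot for the small pin, at the underside, at carrier y -58 mm.
- dropper_mid (a point): Amber dropper bottle, 40 mm diameter, 105 mm tall, upright beside the carrier (about 90 to 105 mm from its centre on its -x side); point half-way up. Bystander.
- eyepiece_mid (a point): Grey microscope eyepiece, 42 mm diameter, 60 mm tall, upright beside the carrier on its +x side; point half-way up. Bystander.
- mount_mid (a point): Loose green mounted specimen, 40 mm diameter, 24 mm tall, close to the carrier's +y end; point half-way up. Bystander.
- pencup_mid (a point): Dark metal pen cup, 80 mm diameter, 95 mm tall, its pens reaching 145 mm, beside the stage on its -x side; point 47 mm up. Bystander.
- mouse_mid (a point): Cream computer mouse, 60 by 105 by 28 mm; point 15 mm up. Bystander.
- weight_mid (a point): Brass calibration weight, 48 mm diameter, 74 mm tall; point 35 mm up. Bystander.
- dish_mid (a point): White shallow dish, 90 mm diameter, 20 mm tall, beside the stage on its +x side; point half-way up. Bystander.
Mind the look-alikes: they are no part of the job. There is more than one size of the carrier; the job needs the largest.

How it is judged:
On the way, in this order (a step that is already met when the one before it is completed fails the run):
1. the carrier lies flush on the seat, large hole over large pin and small hole over small pin (horizontal distance between hole_large and pin_large below 0.0035 m and horizontal distance between hole_small and pin_small below 0.0045 m and z of each of hole_large, hole_small in the frame of stage below 0.0418 m and z of carrier_grip in the frame of stage below 0.0818 m and angle between carrier_grip's own z axis and vertical below 0.025 rad), for 0.2 s.
2. both clamps are swung home over the seated carrier (all of step 1 and value of joint each of clamp_large, clamp_small below 0.15 rad), for 0.2 s.
At the end, for the whole second after the job is handed in: The carrier lies still and flush on the seat (underside within 1.8 mm of it at both holes and at the middle, tilt under 0.025 rad), its large hole within 3.5 mm of the large pin's axis and its small hole within 4.5 mm of the small pin's, and both clamps read under 0.15 rad (all of step 2 and linear speed of carrier below 0.02 m/s); the robot touches nothing.
It fails at once if the carrier is dropped: it moves faster than 0.35 m/s with its underside less than 30 mm above the seat, over the pins (linear speed of carrier above 0.35 m/s and horizontal distance between hole_large and pin_large below 0.02 m and z of hole_large in the frame of stage below 0.07 m).
It fails at once if a bystander is moved more than 30 mm (distance of any of dropper_mid, eyepiece_mid, mount_mid, pencup_mid, mouse_mid, weight_mid, dish_mid from where it was at the start of the episode above 0.03 m).
It fails at once if a bystander is knocked over (angle between any of dropper_mid, eyepiece_mid, mount_mid, pencup_mid, mouse_mid, weight_mid, dish_mid's own z axis and vertical above 0.5 rad).
It also fails if it takes over 72 s, if anything falls off the work surface, if the arm or the gripper's body presses on something with over 40 N, if the wrist force passes 120 N, or if a joint passes its speed limit or range.

## Working session

There is one attempt and no reset: what is moved stays moved. The work goes in short steps, Python scripts to look and compute and a tool call to move; the robot and the scene stay as the last step left them, time stands still between calls to the robot, and variables do not carry over. Pictures are saved under pics/ and viewed, at most 10 in all, crops included, and the job is handed in when it is done.

Besides the shell and the picture viewer there is one more tool, called after "Call:" as name(argument=value, ...) on one line, values as JSON. arm_command: Moves the arm, as the interface text tells. Scaled input: -1 to 1 covers 500 mm each way for a shift and 5 degrees each way for a turn. Its arguments: {"type":"object","properties":{"motion":{"type":"array","items":{"type":"array","items":{"type":"array","items":{"type":"number"}}}}},"required":["motion"]}

```bash
mkdir -p pics; cat > h.py <<'E'
import numpy as np, cv2
from station import monitor, cams, bot
def grab(n,save=None):
    im,d=cams.grab_frame(n); c=cams.get_calibration(n)
    if save: cv2.imwrite(f'pics/{save}.png',im[:,:,::-1])
    return im,d,c
def ray(c,u,v,z):
    T=c['world_from_camera']; r=T[:3,:3]@[(u-c['cx'])/c['fx'],(v-c['cy'])/c['fy'],1]; o=T[:3,3]
    return o+r*(z-o[2])/r[2]
def pts(d,c):
    v,u=np.indices(d.shape); T=c['world_from_camera']
    P=np.stack([(u-c['cx'])/c['fx']*d,(v-c['cy'])/c['fy']*d,d],-1)
    return P@T[:3,:3].T+T[:3,3]
def proj(c,p):
    T=np.linalg.inv(c['world_from_camera']); q=T[:3,:3]@p+T[:3,3]
    return c['fx']*q[0]/q[2]+c['cx'],c['fy']*q[1]/q[2]+c['cy']
E
python3 - <<'E'
from h import *
for n in('top','scene'):
    im,d,c=grab(n,n); print(n,c)
    np.savez(n,im=im,d=d)
s=monitor.observe();print(s['ee_pos'],s['eef_rot'],s['time_s'],bot.tips_ahead,s['ft_force'])
E
```

```text
top {'fx': 459.890780554453, 'fy': 459.890780554453, 'cx': 323.3428792951158, 'cy': 199.19427373166974, 'world_from_camera': array([[-0.01552641, -0.98908403,  0.14653231,  0.35798385],
       [-0.99986146,  0.0162379 ,  0.0036605 ,  0.00293092],
       [-0.00599992, -0.14645517, -0.98919911,  1.28659505],
       [ 0.        ,  0.        ,  0.        ,  1.        ]])}
scene {'fx': 405.2723128465862, 'fy': 405.2723128465862, 'cx': 314.43825517473203, 'cy': 198.21325561665537, 'world_from_camera': array([[ 0.67001267,  0.4058614 , -0.62157827,  1.23684676],
       [ 0.74234398, -0.36958713,  0.55886561, -0.63936495],
       [-0.00290536, -0.83587193, -0.54891682,  0.6903742 ],
       [ 0.        ,  0.        ,  0.        ,  1.        ]])}
[0.2672139  0.59213519 0.24678224] [[-9.11505906e-01  4.11286745e-01 -4.43497171e-04]
 [ 4.11286965e-01  9.11504995e-01 -1.29478641e-03]
 [-1.28278604e-04 -1.36261007e-03 -9.99999063e-01]] 0.1 0.025 [ 0.57314393  0.45954991 -0.20871416]
```

View pics/top.png

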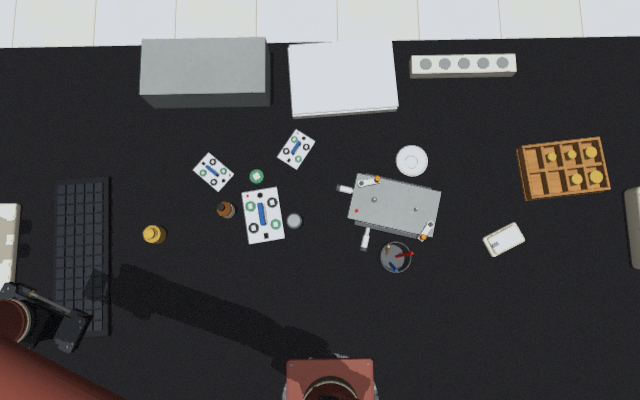

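View pics/scene.png

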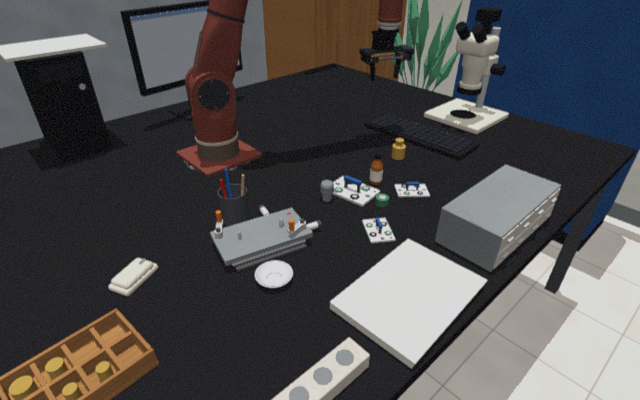

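The top view shows three carriers: (263,215), the largest, with the dropper (226,210), eyepiece (294,221) and mount (256,176) around it, and two smaller ones at (213,172) and (296,149). The largest fits the description. The stage is at (395,206) with its red dot at the left end. I'll confirm both in one enlarged crop.

```bash
python3 - <<'E'
from h import *
im=np.load('top.npz')['im'][135:285,190:450,::-1]
cv2.imwrite('pics/crop1.png',cv2.resize(im,None,fx=3,fy=3,interpolation=cv2.INTER_CUBIC))
E
```

```text
(no output)
```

View pics/crop1.png

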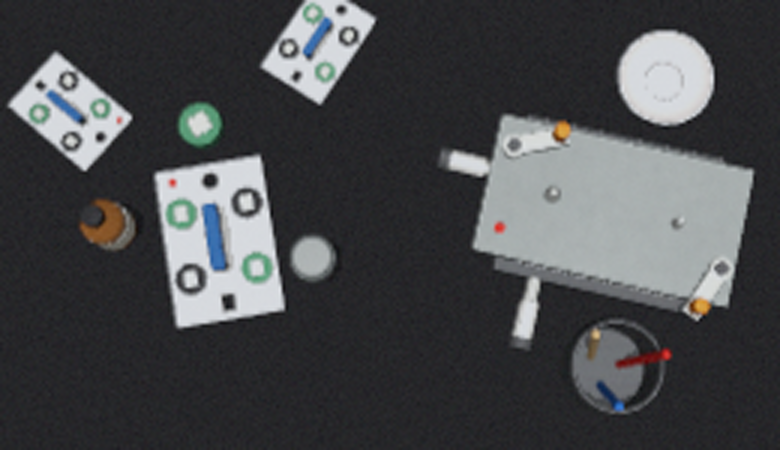

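The crop confirms it: the large carrier is at crop (220,240), red dot and round hole at the top (+x world). The stage has its large pin at (552,193) and small pin at (677,222). clamp_large is partly over the seat (about 0.5 rad) and clamp_small is already open (about 1.3 rad). Now I'll measure these.

```bash
cat >> h.py <<'E'
def contours(m):
    return sorted(cv2.findContours(m.astype(np.uint8),cv2.RETR_EXTERNAL,cv2.CHAIN_APPROX_NONE)[0],key=cv2.contourArea,reverse=True)
def cen(mask):
    v,u=np.nonzero(mask); return u.mean(),v.mean()
def box(im,u0,u1,v0,v1):
    m=np.zeros(im.shape[:2],bool); m[v0:v1,u0:u1]=1; return m
def quad(c,cnt,z):
    q=np.array([ray(c,u,v,z)[:2] for u,v in cnt[:,0,:].astype(float)])
    (cx,cy),(w,h),a=cv2.minAreaRect((q*1000).astype(np.float32)); return q,(cx,cy),(w,h),a
E
python3 - <<'E'
from h import *
f=np.load('top.npz');im,d=f['im'].astype(int),f['d'];c=cams.get_calibration('top')
R,G,B=im[...,0],im[...,1],im[...,2]
P=pts(d,c)
# carrier
m=box(im,238,290,180,250)&(im.min(-1)>150)
k=contours(m)[0];print('carrier',quad(c,k,.008)[1:])
b=box(im,238,290,180,250)&(B>R+50);u,v=cen(b);k=contours(b)[0];print('bar',u,v,ray(c,u,v,.046),quad(c,k,.048)[1:])
print('bar depth z',np.median(P[b][:,2]))
r=box(im,238,290,180,250)&(R>G+80);u,v=cen(r);print('red dot',ray(c,u,v,.008))
# stage seat from depth + colour
m=box(im,330,450,165,245)&(abs(P[...,2]-.04)<.006)
k=contours(cv2.morphologyEx(m.astype(np.uint8),cv2.MORPH_CLOSE,np.ones((5,5))))[0];print('stage',quad(c,k,.04)[1:])
r=box(im,345,365,200,220)&(R>G+60);u,v=cen(r);print('stage red',ray(c,u,v,.04))
o=box(im,340,450,165,250)&(R>180)&(R-B>90)&(G>80)
for k in contours(o)[:3]:
    mm=k[:,0,:].mean(0);print('orange',mm,cv2.contourArea(k),ray(c,*mm,.088),P[int(mm[1]),int(mm[0])])
for n,(u0,v0) in dict(L=(374,199),S=(416,209)).items():
    print(n,'\n',G[v0-5:v0+6,u0-5:u0+6],'\n',(P[v0-5:v0+6,u0-5:u0+6,2]*1000).round())
for n,p in dict(dropper=(226,210,.1),eyep=(294,221,.06),mount=(256.5,176.5,.024),pencup=(396,257,.095),dish=(412,161,.02)).items(): print(n,ray(c,*p).round(3))
E
```

```text
carrier ((505.924072265625, 178.3742218017578), (146.73138427734375, 100.35184478759766), 8.79275894165039)
bar 260.8269230769231 213.57692307692307 [0.50504939 0.17795244 0.046     ] ((505.0369873046875, 177.7103729248047), (59.46626663208008, 12.57908821105957), 8.963227272033691)
bar depth z 0.0463123355211551
red dot [0.56143298 0.22251334 0.008     ]
stage ((523.78466796875, -185.73153686523438), (235.66647338867188, 128.59288024902344), 76.1872329711914)
stage red [ 0.51036524 -0.08134436  0.04      ]
orange [377.36363636 177.81818182] 10.5 [ 0.59046398 -0.13671948  0.088     ] [ 0.59272817 -0.1358522   0.08779317]
orange [423.5 236.5] 9.0 [ 0.4332172  -0.25149512  0.088     ] [ 0.43466635 -0.25068975  0.08595728]
orange [357. 211.] 0.0 [ 0.50277781 -0.08043949  0.088     ] [ 0.50828313 -0.08360938  0.04242734]
L 
 [[173 172 169 172 172 173 172 173 173 173 172]
 [173 172 172 170 173 172 171 171 173 174 174]
 [172 171 173 171 163 163 166 172 174 172 173]
 [171 171 171 154 131 151 153 165 172 173 174]
 [171 170 159 105 132 188 162 136 173 174 174]
 [171 167 138 110 145 200 177 12
[... 1733 characters left out ...]
39.   38.]
 [  33.   43.   37.   39.   40.   45.   38.   43.   38.   41.   38.]
 [  38.   35.   38.   41.   57.   63.   63.   40.   40.   41.   34.]
 [  37.   39.   39.   50.   56.   64.   61.   40.   35.   38.   45.]
 [  41.   44.   41.   44.   51.   57.   53.   39.   37.   42.   42.]
 [  42.   40.   42.   36.   44.   37.   40.   40.   38.   40.   38.]
 [  39.   35.   34.   40.   39.   38.   42.   37.   38.   43.   37.]
 [  38.   41.   42.   45.   40.   38.   36.   40.   40.   38.   35.]
 [  38.   35.   42.   38.   43.   41.   39.   39.   41.   41.   40.]]
dropper [0.509 0.261 0.1  ]
eyep [0.482 0.087 0.06 ]
mount [0.612 0.194 0.024]
pencup [ 0.381 -0.177  0.095]
dish [ 0.65  -0.244  0.02 ]
```

Call:
arm_command(motion=[[[0, 0.0333, -0.0869, 0, -0.294], [0, 0.0333, -0.0869, 0, -0.294], [0, 0.0333, -0.0869, 0, -0.294], [0, 0.0333, -0.0869, 0, -0.294], [0, 0.0333, -0.0869, 0, -0.294], [0, 0.0333, -0.0869, 0, -0.294], [0, 0.0333, -0.0869, 0, -0.294], [0, 0.0333, -0.0869, 0, -0.294], [0, 0.0333, -0.0869, 0, -0.294], [0, 0.0333, -0.0869, 0, -0.294], [0, 0.0333, -0.0869, 0, -0.294], [0, 0.0333, -0.0869, 0, -0.294], [0, 0.0333, -0.0869, 0, -0.294], [0, 0.0333, -0.0869, 0, -0.294], [0, 0.0333, -0.0869, 0, -0.294], [0, 0.0333, -0.0869, 0, -0.294], [0, 0.0333, -0.0869, 0, -0.294], [0, 0, 0, 0, 0]]])

```text
time_s: 1.9
ee_pos: [0.5503, -0.153, 0.2472]
eef_rot: [[-0.646, 0.763, -0.0], [0.763, 0.646, -0.004], [-0.003, -0.003, -1.0]]
ft_force: [-0.5, -1.4, -0.1]
opening: 0.005
grip_force: 0.0
```

```bash
python3 - <<'E'
from h import *
c=cams.get_calibration('top');f=np.load('top.npz');im=f['im'].astype(int)
G=im[...,1]
for u0,v0 in((374,199),(416,209)):
    w=np.abs(G-173.)*box(im,u0-5,u0+6,v0-5,v0+6); w[w<8]=0; v,u=np.indices(w.shape); U,V=(u*w).sum()/w.sum(),(v*w).sum()/w.sum()
    print(U,V,ray(c,U,V,.05))
s=monitor.observe();print(s['ee_pos'],np.degrees(np.arctan2(s['eef_rot'][1,1],s['eef_rot'][0,1])),s['opening'])
E
```

```text
373.42294220665497 199.51488616462348 [ 0.53805035 -0.12848975  0.05      ]
414.9559543230016 209.15334420880913 [ 0.50985086 -0.23997379  0.05      ]
[ 0.55032847 -0.15295661  0.24722614] 40.232794935177296 0.00496184598030879
```

Call:
arm_command(motion=[[[0, 0, 0, -0.076, 0], [0, 0, 0, -0.076, 0], [0, 0, 0, -0.076, 0], [0, 0, 0, -0.076, 0], [0, 0, 0, 0, 0], [0, 0.02, 0.004, 0, 0], [0, 0.02, 0.004, 0, 0], [0, 0.02, 0.002, 0, 0], [0, 0.02, 0.002, 0, 0], [0, 0.02, 0.008, 0, 0], [0, 0.016, 0.01, 0, 0], [0, 0.01, 0.014, 0, 0], [0, 0.004, 0.012, 0, 0], [0, 0, 0, 0, 0], [0, 0, 0, 0, 0]]])

```text
time_s: 3.4
ee_pos: [0.6155, -0.1176, 0.0956]
eef_rot: [[-0.653, 0.757, 0.0], [0.757, 0.653, 0.0], [0.0, 0.001, -1.0]]
ft_force: [0.3, 0.6, 0.5]
opening: 0.003
grip_force: 0.0
```

```bash
python3 - <<'E'
from h import *
im,d,c=grab('scene'); cv2.imwrite('pics/s2.png',cv2.resize(im[160:280,180:340,::-1],None,fx=4,fy=4))
s=monitor.observe();print(s['ee_pos'],s['ft_force'])
E
```

```text
[ 0.61534085 -0.11789022  0.09561688] [ 0.38419406 -0.5617726   0.53579252]
```

View pics/s2.png

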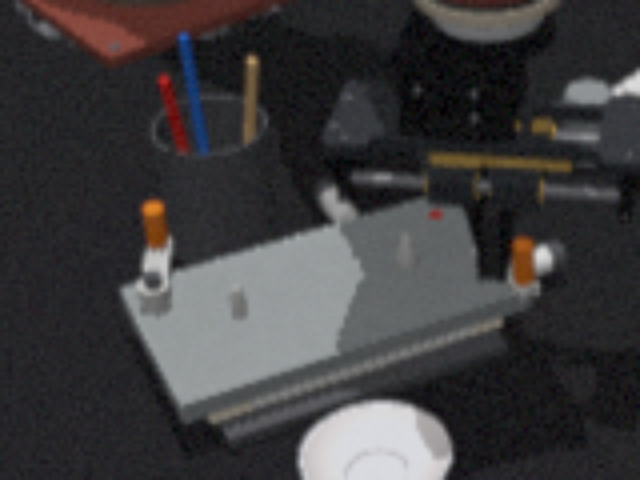

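clamp_large is swung right out, with its knob at crop (522,260). clamp_small is still open, with its knob at (153,222). Now I'll go to the carrier and open the gripper on the way.

Call:
arm_command(motion=[[[0, -0.01, -0.01, 0.0775, 0], [0, 0, 0, 0.0775, 0], [0, 0, 0, 0.0775, 0], [0, 0, 0, 0.0775, 0], [1, -0.0263, 0.0752, 0, -0.803], [1, -0.0263, 0.0752, 0, -0.803], [1, -0.0263, 0.0752, 0, -0.803], [1, -0.0263, 0.0752, 0, -0.803], [1, -0.0263, 0.0752, 0, -0.803], [1, -0.0263, 0.0752, 0, -0.803], [1, -0.0263, 0.0752, 0, -0.803], [1, -0.0263, 0.0752, 0, -0.803], [1, 0, 0, -0.08, 0], [1, 0, 0, -0.08, 0], [1, 0, 0, -0.08, 0], [1, 0, 0, 0, 0], [1, 0, 0, 0, 0]]])

```text
time_s: 5.15
ee_pos: [0.5052, 0.1773, 0.1313]
eef_rot: [[-0.149, 0.989, -0.0], [0.989, 0.149, -0.0], [-0.0, -0.001, -1.0]]
ft_force: [-0.1, 0.5, 1.0]
opening: 0.991
grip_force: 0.0
```

Call:
arm_command(motion=[[[1, 0, 0.001, -0.054, 0.05], [1, 0, 0, -0.054, 0], [1, 0, 0, -0.054, 0], [1, 0, 0, 0, 0], [0, 0, 0, 0, 0], [0, 0, 0, 0, 0], [0, 0, 0, 0, 0], [0, 0, 0, 0, 0], [0, 0, 0, 0, 0], [0, 0, 0, 0, 0], [0, 0, 0, 0, 0], [0, 0, 0, 0, 0]]])

```text
time_s: 6.35
ee_pos: [0.5056, 0.1785, 0.0506]
eef_rot: [[-0.154, 0.988, 0.001], [0.988, 0.154, 0.001], [0.001, 0.001, -1.0]]
ft_force: [-1.6, -0.7, 8.1]
opening: 0.707
grip_force: 30.0
```

Call:
arm_command(motion=[[[0, 0, 0, 0.01, 0], [0, 0, 0, 0.02, 0], [0, 0, 0, 0.06, 0], [0, 0, 0, 0.07, 0], [0, 0, 0, 0.07, 0], [0, 0, 0, 0.05, 0], [0, 0, 0, 0.02, 0], [0, 0, 0, 0, 0]]])

```text
time_s: 7.15
ee_pos: [0.5055, 0.1783, 0.2006]
eef_rot: [[-0.154, 0.988, 0.001], [0.988, 0.154, 0.001], [0.001, 0.002, -1.0]]
ft_force: [-0.5, 0.3, -5.6]
opening: 0.706
grip_force: 30.0
```

Call:
arm_command(motion=[[[0, 0.0026, -0.0519, 0, 0.961], [0, 0.0026, -0.0519, 0, 0.961], [0, 0.0026, -0.0519, 0, 0.961], [0, 0.0026, -0.0519, 0, 0.961], [0, 0.0026, -0.0519, 0, 0.961], [0, 0.0026, -0.0519, 0, 0.961], [0, 0.0026, -0.0519, 0, 0.961], [0, 0.0026, -0.0519, 0, 0.961], [0, 0.0026, -0.0519, 0, 0.961], [0, 0.0026, -0.0519, 0, 0.961], [0, 0.0026, -0.0519, 0, 0.961], [0, 0.0026, -0.0519, 0, 0.961], [0, 0.0026, -0.0519, 0, 0.961], [0, 0.0026, -0.0519, 0, 0.961], [0, 0, 0, 0, 0], [0, 0, 0, 0, 0], [0, 0, 0, 0, 0]]])

```text
time_s: 8.85
ee_pos: [0.5229, -0.1841, 0.1983]
eef_rot: [[-0.971, 0.24, -0.002], [0.24, 0.971, 0.0], [0.002, -0.0, -1.0]]
ft_force: [0.3, 1.1, -5.7]
opening: 0.71
grip_force: 30.0
```

```bash
python3 - <<'E'
from h import *
im,d,c=grab('scene'); cv2.imwrite('pics/s3.png',cv2.resize(im[120:280,170:340,::-1],None,fx=3.5,fy=3.5))
im,d,c=grab('top'); np.savez('top3',im=im,d=d);cv2.imwrite('pics/t3.png',cv2.resize(im[150:280,330:460,::-1],None,fx=4,fy=4))
s=monitor.observe();print(s['ee_pos'],s['ft_force'],s['opening'],np.degrees(np.arctan2(s['eef_rot'][1,1],s['eef_rot'][0,1])))
E
```

```text
[ 0.52326227 -0.18396292  0.1989076 ] [ 0.01619905 -0.73082062 -5.95685502] 0.7102899276447263 76.19006031121259
```

View pics/s3.png

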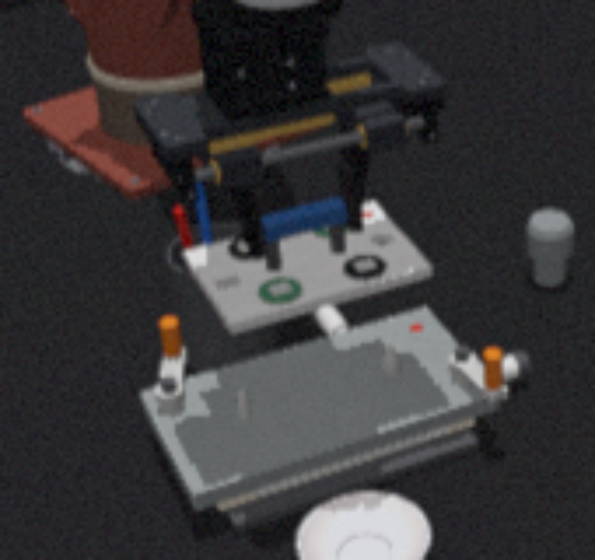

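View pics/t3.png

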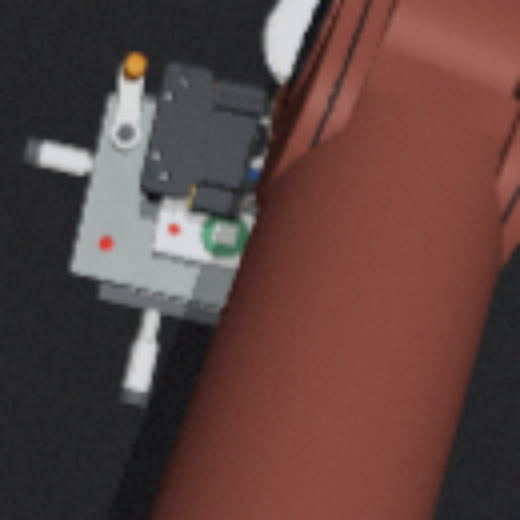

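The carrier hangs level over the stage. clamp_large is open, with its knob at scene crop (492,368). I'll check the held carrier against the stage in both cameras.

```bash
python3 - <<'E'
from h import *
s=monitor.observe();t=s['ee_pos'];a=np.arctan2(s['eef_rot'][1,1],s['eef_rot'][0,1]);Y=np.array([np.cos(a),np.sin(a)]);X=np.array([Y[1],-Y[0]])
zt=t[2]-.0506+.008
print('pred dot',t[:2]-.0354*X+.0621*Y)
f=np.load('top3.npz');im=f['im'].astype(int);c=cams.get_calibration('top')
r=box(im,369,378,203,212)&(im[...,0]-im[...,1]>60);print(cen(r),r.sum(),'top dot',ray(c,*cen(r),zt))
im,d,c=grab('scene');im=im.astype(int);v,u=np.indices(d.shape)
r=box(im,270,282,175,186)&(im[...,0]-im[...,1]>50);print(cen(r),r.sum(),'scene dot',ray(c,*cen(r),zt))
r=box(im,284,294,208,217)&(im[...,0]-im[...,1]>50);print(cen(r),r.sum(),'scene stage dot',ray(c,*cen(r),.04))
# scene plate top: bright area, corners
m=box(im,220,296,174,218)&(im.min(-1)>120)&(abs(pts(d,c)[...,2]-zt)<.012)
k=contours(cv2.morphologyEx(m.astype(np.uint8),cv2.MORPH_CLOSE,np.ones((7,7))))[0];q=quad(c,k,zt);print('plate',q[1:])
# pins in scene: ridge at nose
for n,p in dict(L=(.5379,-.129),S=(.5100,-.2415)).items(): print(n,proj(c,[*p,.062]),proj(c,[*p,.04]))
cv2.imwrite('pics/s4.png',cv2.resize(im[205:255,220:300,::-1].astype(np.uint8),None,fx=10,fy=10,interpolation=cv2.INTER_CUBIC))
E
```

```text
pred dot [ 0.50370897 -0.115208  ]
(np.float64(372.8333333333333), np.float64(206.83333333333334)) 6 top dot [ 0.50427889 -0.11515606  0.1563076 ]
(np.float64(274.5), np.float64(180.5)) 4 scene dot [ 0.5012418  -0.11597079  0.1563076 ]
(np.float64(288.57142857142856), np.float64(213.14285714285714)) 7 scene stage dot [ 0.50806336 -0.08062717  0.04      ]
plate ((528.4449462890625, -187.54806518554688), (147.24473571777344, 109.94985961914062), 75.83949279785156)
L (np.float64(281.0864194744883), np.float64(218.36665983791988)) (np.float64(281.48455801820705), np.float64(225.0624946649667))
S (np.float64(238.94977199465558), np.float64(231.299145799283)) (np.float64(239.85896953163257), np.float64(238.1391781571047))
```

View pics/s4.png

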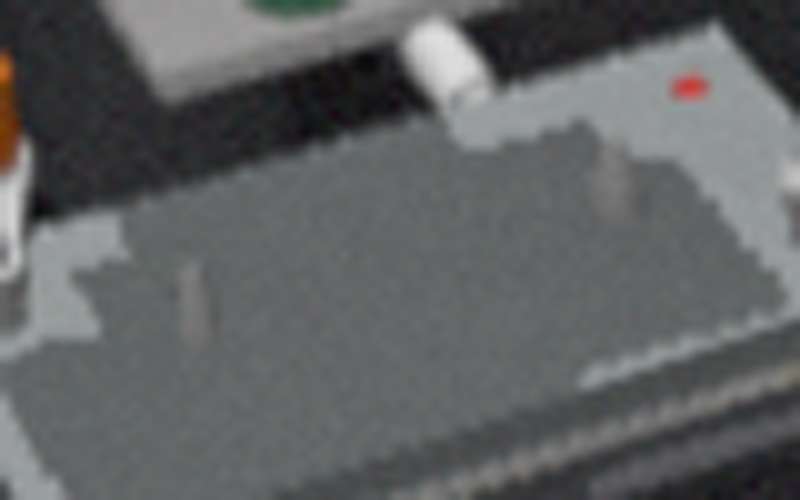

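The pins are at crop (612,150) and (192,262), within about 0.3 px of the prediction. Both dots agree to about 0.5 mm. Lowering.

Call:
arm_command(motion=[[[0, 0.0014, -0.002, -0.03, 0], [0, 0, 0, -0.04, 0], [0, 0, 0, -0.04, 0], [0, 0, 0, -0.03, 0], [0, 0, 0, -0.012, 0], [0, 0, 0, 0, 0], [0, 0, 0, 0, 0], [0, 0, 0, 0, 0]]])

```text
time_s: 9.8
ee_pos: [0.5247, -0.1864, 0.1244]
eef_rot: [[-0.971, 0.24, 0.002], [0.24, 0.971, -0.0], [-0.002, 0.0, -1.0]]
ft_force: [0.0, 0.5, -5.1]
opening: 0.704
grip_force: 30.0
```

Call:
arm_command(motion=[[[0, -0.001, 0.002, -0.01, 0], [0, 0, 0, -0.01, 0], [0, 0, 0, -0.01, 0], [0, 0, 0, -0.01, 0], [0, 0, 0, 0, 0], [0, 0, 0, 0, 0]]])

```text
time_s: 10.4
ee_pos: [0.5235, -0.1852, 0.1034]
eef_rot: [[-0.971, 0.24, -0.0], [0.24, 0.971, -0.0], [0.0, -0.0, -1.0]]
ft_force: [0.6, 0.2, -5.8]
opening: 0.709
grip_force: 30.0
```

Call:
arm_command(motion=[[[0, 0, 0, -0.006, 0], [0, 0, 0, -0.006, 0], [0, 0, 0, 0, 0], [0, 0, 0, 0, 0]]])

```text
time_s: 10.8
ee_pos: [0.5238, -0.1852, 0.0975]
eef_rot: [[-0.971, 0.24, 0.0], [0.24, 0.971, -0.0], [-0.0, -0.0, -1.0]]
ft_force: [2.2, -1.4, -6.9]
opening: 0.708
grip_force: 30.0
```

Call:
arm_command(motion=[[[0, 0.001, -0.0005, -0.006, 0], [0, 0, 0, -0.005, 0], [0, 0, 0, 0, 0], [0, 0, 0, 0, 0]]])

```text
time_s: 11.2
ee_pos: [0.524, -0.1854, 0.0919]
eef_rot: [[-0.971, 0.24, -0.0], [0.24, 0.971, -0.0], [0.0, -0.0, -1.0]]
ft_force: [2.4, -1.1, -6.7]
opening: 0.704
grip_force: 30.0
```

Call:
arm_command(motion=[[[0, 0.0005, 0, -0.002, 0], [0, 0, 0, -0.002, 0], [0, 0, 0, 0, 0], [0, 0, 0, 0, 0]]])

```text
time_s: 11.6
ee_pos: [0.5242, -0.1854, 0.0906]
eef_rot: [[-0.971, 0.24, -0.0], [0.24, 0.971, 0.001], [0.0, 0.001, -1.0]]
ft_force: [-3.5, 2.9, 6.2]
opening: 0.708
grip_force: 30.0
```

Contact at the expected height, so it is seated. Releasing and rising.

Call:
arm_command(motion=[[[0.9, 0, 0, 0, 0], [0.9, 0, 0, 0, 0], [0.9, 0, 0, 0, 0], [0.9, 0, 0, 0, 0], [0.9, 0, 0, 0.01, 0], [0.9, 0, 0, 0.03, 0], [0.9, 0, 0, 0.06, 0], [0.9, 0, 0, 0.07, 0], [0.9, 0, 0, 0.07, 0], [0.9, 0, 0, 0.08, 0], [0.9, 0, 0, 0, 0]]])

```text
time_s: 12.7
ee_pos: [0.5265, -0.1869, 0.2564]
eef_rot: [[-0.971, 0.241, 0.009], [0.241, 0.971, -0.001], [-0.009, 0.001, -1.0]]
ft_force: [0.7, 0.2, -0.2]
opening: 0.898
grip_force: 0.0
```

```bash
python3 - <<'E'
from h import *
im,d,c=grab('scene'); I=im.astype(int);P=pts(d,c)
cv2.imwrite('pics/s5.png',cv2.resize(im[150:280,180:340,::-1],None,fx=4.5,fy=4.5))
o=box(im,200,320,190,260)&(I[...,0]>150)&(I[...,0]-I[...,2]>90)&(I[...,1]>50)
for k in contours(o)[:4]: m=k[:,0,:];print('orange',m.min(0),m.max(0),ray(c,m[:,0].mean(),m[:,1].mean(),.073))
m=box(im,215,310,195,250)&(I.min(-1)>190);print('plate z',np.median(P[m][:,2]),m.sum())
r=box(im,270,310,195,230)&(I[...,0]-I[...,1]>50)&(I[...,1]<90);print([ (k[:,0,:].mean(0),ray(c,*k[:,0,:].mean(0),.048)) for k in contours(r)[:4]])
s=monitor.observe();print(s['ee_pos'],s['ft_force'])
E
```

```text
orange [216 210] [220 213] [ 0.41368879 -0.24310707  0.073     ]
orange [308 219] [312 222] [ 0.60819149 -0.08874303  0.073     ]
orange [288 213] [289 213] [ 0.54441097 -0.10870786  0.073     ]
plate z 0.04790745208358482 161
[(array([308.7, 224. ]), array([ 0.59107957, -0.0793836 ,  0.048     ])), (array([288.5, 213. ]), array([ 0.51637142, -0.08721939,  0.048     ]))]
[ 0.52557894 -0.1862506   0.25367441] [0.01791939 0.32993091 0.12327891]
```

View pics/s5.png

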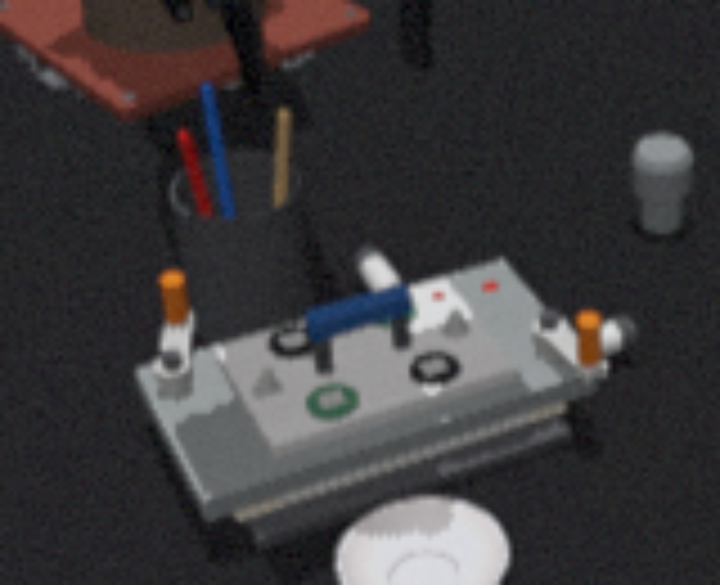

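The carrier is flush: plate top reads 0.048 m and pins show in both holes, at crop (268,380) and (455,322). Now to push clamp_large home from the outside.

Call:
arm_command(motion=[[[0, 0.0495, 0.0705, 0, 0], [0, 0.0495, 0.0705, 0, 0], [0, 0.0495, 0.0705, 0, 0], [0, 0.0495, 0.0705, 0, 0], [0, 0, 0, 0, 0], [0, 0, 0, -0.0795, 0], [0, 0, 0, -0.0795, 0], [0, 0, 0, -0.0795, 0], [0, 0, 0, -0.0795, 0], [0, 0, 0, 0, 0], [0, 0, 0, 0, 0]]])

```text
time_s: 13.85
ee_pos: [0.6229, -0.0449, 0.0914]
eef_rot: [[-0.971, 0.24, -0.001], [0.24, 0.971, -0.001], [0.001, -0.001, -1.0]]
ft_force: [0.3, -0.9, 0.9]
opening: 0.03
grip_force: 0.0
```

```bash
python3 - <<'E'
from h import *
im,d,c=grab('top'); I=im.astype(int)
o=box(im,340,450,160,250)&(I[...,0]>150)&(I[...,0]-I[...,2]>90)&(I[...,1]>80)
for k in contours(o)[:4]: m=k[:,0,:].mean(0);print('orange',m,len(k),ray(c,*m,.088))
s=monitor.observe();print(s['ee_pos'],s['ft_force'])
E
```

```text
orange [423.58333333 236.58333333] 12 [ 0.43299746 -0.25170122  0.088     ]
orange [369. 211.] 1 [ 0.50226626 -0.11190001  0.088     ]
[ 0.6240176  -0.04492875  0.09278645] [-0.59875419 -0.30638133  0.86828573]
```

Call:
arm_command(motion=[[[0, 0.004, -0.028, 0.003, 0], [0, 0, -0.028, 0, 0], [0, 0.002, -0.022, 0, 0], [0, 0.002, -0.02, 0, 0], [0, -0.004, -0.02, 0, 0], [0, -0.005, -0.02, 0, 0], [0, -0.014, -0.018, 0, 0], [0, -0.015, -0.016, 0, 0], [0, 0, 0, 0, 0], [0, 0, 0, 0, 0]]])

```text
time_s: 14.9
ee_pos: [0.6082, -0.1313, 0.0927]
eef_rot: [[-0.971, 0.241, 0.0], [0.241, 0.971, -0.001], [-0.0, -0.001, -1.0]]
ft_force: [-0.2, 0.5, -0.2]
opening: 0.004
grip_force: 0.0
```

Next I'll go to (0.587,-0.140) and check the force there.

Call:
arm_command(motion=[[[0, -0.014, -0.006, 0, 0], [0, -0.014, -0.006, 0, 0], [0, -0.012, -0.004, 0, 0], [0, -0.004, 0, 0, 0], [0, 0, 0, 0, 0], [0, 0, 0, 0, 0]]])

```text
time_s: 15.5
ee_pos: [0.5877, -0.1388, 0.093]
eef_rot: [[-0.971, 0.24, 0.004], [0.24, 0.971, -0.001], [-0.004, -0.0, -1.0]]
ft_force: [9.1, -0.7, -5.2]
opening: 0.007
grip_force: 4.6
```

```bash
python3 - <<'E'
from h import *
im,d,c=grab('scene')
cv2.imwrite('pics/s6.png',cv2.resize(im[170:270,200:340,::-1],None,fx=5,fy=5))
s=monitor.observe();print(s['ee_pos'],s['ft_force'])
E
```

```text
[ 0.58770707 -0.138738    0.09295279] [ 8.76126536 -0.9626533  -5.2997833 ]
```

View pics/s6.png

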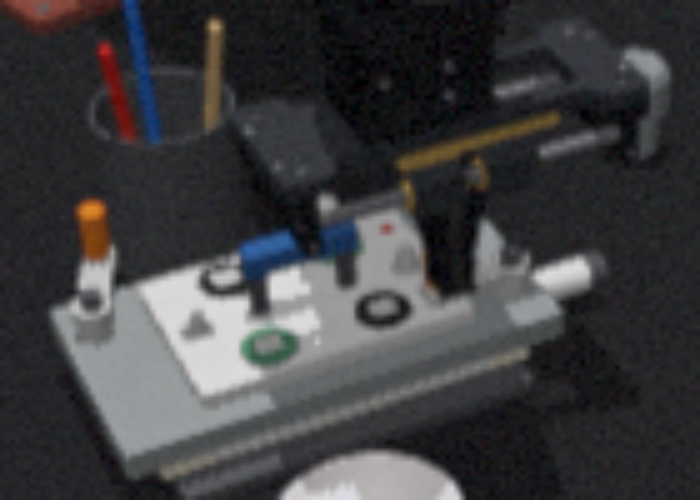

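The force is 9 N against the stop at the predicted home position, and the crop shows the clamp arm over the plate end at (445,290). Next is clamp_small, which I'll push higher on the knob so the gripper body clears the pens.

Call:
arm_command(motion=[[[0, 0.019, -0.005, 0, 0], [0, 0.019, -0.005, 0, 0], [0, 0, 0, 0.08, 0], [0, 0, 0, 0.08, 0], [0, 0, 0, 0.08, 0], [0, 0, 0, 0.08, 0], [0, -0.0401, -0.0288, 0, -0.92], [0, -0.0401, -0.0288, 0, -0.92], [0, -0.0401, -0.0288, 0, -0.92], [0, -0.0401, -0.0288, 0, -0.92], [0, -0.0401, -0.0288, 0, -0.92], [0, -0.0401, -0.0288, 0, -0.92], [0, -0.0401, -0.0288, 0, -0.92], [0, -0.0401, -0.0288, 0, -0.92], [0, -0.0401, -0.0288, 0, -0.92], [0, -0.0401, -0.0288, 0, -0.92], [0, 0, 0, 0, 0], [0, 0, 0, 0, 0]]])

```text
time_s: 17.35
ee_pos: [0.4047, -0.2877, 0.2529]
eef_rot: [[-0.502, 0.865, 0.0], [0.865, 0.502, 0.0], [0.0, 0.001, -1.0]]
ft_force: [0.7, 0.5, -0.1]
opening: 0.008
grip_force: 0.0
```

```bash
python3 - <<'E'
from h import *
c=cams.get_calibration('top')
print('pens',ray(c,412,253,.145),ray(c,396.5,271,.145))
im,d,c=grab('scene');I=im.astype(int)
P=pts(d,c)
o=box(im,290,320,200,240)&(I[...,0]>120)&(I[...,0]-I[...,2]>70)&(I[...,1]>40)
for n,b in (('L',(255,320,195,240)),('S',(205,235,195,230))):
    o=box(im,*b)&(I[...,0]>110)&(I[...,0]-I[...,2]>70)&(I[...,1]>45)&(I[...,0]-I[...,1]>40)
    for k in contours(o)[:2]:
        m=k[:,0,:];print(n,m.min(0),m.max(0),len(m),ray(c,*((m.min(0)+m.max(0))/2),.073))
s=monitor.observe();print(s['ee_pos'],s['ft_force'])
E
```

```text
pens [ 0.38950636 -0.20917734  0.145     ] [ 0.34629806 -0.16932712  0.145     ]
L [285 216] [289 227] 25 [ 0.57098176 -0.13514988  0.073     ]
L [288 213] [289 214] 4 [ 0.54617433 -0.11013609  0.073     ]
S [215 210] [220 221] 26 [ 0.42845506 -0.25285549  0.073     ]
[ 0.40525327 -0.28720436  0.25275097] [0.59392186 0.13672077 0.64087607]
```

clamp_large reads home, with its knob at (0.571,-0.135). Descending beside clamp_small and pushing.

Call:
arm_command(motion=[[[0, 0, 0, -0.0745, 0], [0, 0, 0, -0.0745, 0], [0, 0, 0, -0.0745, 0], [0, 0, 0, -0.0745, 0], [0, 0, 0, 0, 0], [0, 0.014, 0.018, 0, 0], [0, 0.014, 0.018, 0, 0], [0, 0.008, 0.019, 0, 0], [0, 0.008, 0.019, 0, 0], [0, 0.013, 0.013, 0, 0], [0, 0.013, 0.013, 0, 0], [0, 0, 0, 0, 0], [0, 0, 0, 0, 0]]])

```text
time_s: 18.7
ee_pos: [0.44, -0.237, 0.1035]
eef_rot: [[-0.502, 0.865, -0.0], [0.865, 0.502, 0.0], [0.0, 0.0, -1.0]]
ft_force: [-0.7, -0.0, 0.1]
opening: 0.006
grip_force: 0.0
```

Call:
arm_command(motion=[[[0, 0.012, 0.005, 0, 0], [0, 0.01, 0.005, 0, 0], [0, 0.006, 0.002, 0, 0], [0, 0, 0, 0, 0], [0, 0, 0, 0, 0]]])

```text
time_s: 19.2
ee_pos: [0.454, -0.2311, 0.1035]
eef_rot: [[-0.502, 0.865, -0.0], [0.865, 0.502, 0.0], [0.0, 0.0, -1.0]]
ft_force: [0.2, -0.1, -0.2]
opening: 0.002
grip_force: 0.1
```

No stop felt yet. I'll creep on.

Call:
arm_command(motion=[[[0, 0.004, -0.001, 0, 0], [0, 0.004, -0.001, 0, 0], [0, 0, 0, 0, 0], [0, 0, 0, 0, 0]]])

```text
time_s: 19.6
ee_pos: [0.4574, -0.2322, 0.1033]
eef_rot: [[-0.502, 0.865, -0.001], [0.865, 0.502, 0.0], [0.001, -0.001, -1.0]]
ft_force: [-2.5, 1.8, 0.0]
opening: 0.007
grip_force: 1.4
```

```bash
python3 - <<'E'
from h import *
im,d,c=grab('scene');I=im.astype(int)
o=box(im,205,260,190,240)&(I[...,0]>100)&(I[...,0]-I[...,2]>60)&(I[...,1]>40)&(I[...,0]-I[...,1]>30)
for k in contours(o)[:2]:
    m=k[:,0,:];print(m.min(0),m.max(0),len(m),ray(c,*((m.min(0)+m.max(0))/2),.073))
print('home px',proj(c,np.array([.4765,-.2351,.088])),proj(c,np.array([.4765,-.2351,.058])))
print(monitor.observe()['ft_force'])
E
```

```text
[230 215] [235 226] 26 [ 0.47359223 -0.23582639  0.073     ]
home px (np.float64(232.69524909519143), np.float64(216.13046615901752)) (np.float64(234.01634743276622), np.float64(225.56715446344555))
[-3.21634632  1.3782434   0.39518096]
```

Call:
arm_command(motion=[[[0, 0.004, -0.001, 0, 0], [0, 0, 0, 0, 0], [0, 0, 0, 0, 0]]])

```text
time_s: 19.95
ee_pos: [0.458, -0.2327, 0.103]
eef_rot: [[-0.501, 0.865, -0.003], [0.865, 0.501, 0.001], [0.003, -0.002, -1.0]]
ft_force: [-9.0, 2.1, 4.2]
opening: 0.001
grip_force: 3.8
```

At the stop. I'll retreat and check.

Call:
arm_command(motion=[[[0, -0.012, 0.003, 0, 0], [0, -0.012, 0.003, 0, 0], [0, 0, 0, 0.06, 0], [0, 0, 0, 0.08, 0], [0, 0, 0, 0.08, 0], [0, 0, 0, 0.08, 0], [0, 0, -0.08, 0, 0], [0, 0, -0.08, 0, 0], [0, 0, -0.08, 0, 0], [0, 0, 0, 0, 0], [0, 0, 0, 0, 0], [0, 0, 0, 0, 0]]])

```text
time_s: 21.15
ee_pos: [0.4482, -0.3491, 0.2536]
eef_rot: [[-0.503, 0.864, 0.001], [0.864, 0.503, 0.0], [0.0, 0.001, -1.0]]
ft_force: [-0.2, 0.8, 0.3]
opening: 0.007
grip_force: 0.0
```

```bash
python3 - <<'E'
from h import *
im,d,c=grab('scene');I=im.astype(int)
for b in ((205,260,190,240),(255,320,195,240)):
  o=box(im,*b)&(I[...,0]>110)&(I[...,0]-I[...,2]>70)&(I[...,1]>45)&(I[...,0]-I[...,1]>40)
  m=contours(o)[0][:,0,:];print(ray(c,*((m.min(0)+m.max(0))/2),.073))
cv2.imwrite('pics/s7.png',cv2.resize(im[150:290,170:370,::-1],None,fx=4,fy=4))
E
```

```text
[ 0.47359223 -0.23582639  0.073     ]
[ 0.57098176 -0.13514988  0.073     ]
```

View pics/s7.png

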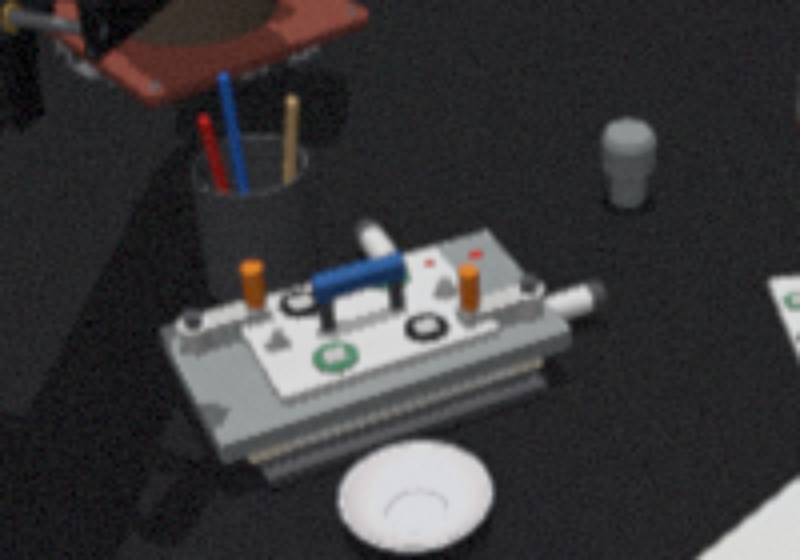

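Both clamps are home over the carrier's ends, with knobs at crop (253,285) and (468,288). The carrier is flush, the bystanders stand, and the gripper is clear.

```bash
python3 -c "
from station import bot
print(bot.close_job())"
```

```text
the job is handed in; nothing more can be done
None
```

The largest carrier is flush on the seat with both pins through its holes, both clamps are at their home stops, nothing else was visibly disturbed, and the job was handed in at about 21 s; no verdict came back.

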